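# Clear the measuring gantry and slide a valve plate under its bridge

### The arm

A 6-joint arm with a two-finger parallel gripper is mounted at the origin on the work surface. World frame = base frame: x ahead of the robot, y to its left, z up, the work surface at z = 0. Lengths are in m, angles in rad, forces in N, time in s.
With the tool pointing down it reaches from about 0.3 to 0.775 m from the base axis. Payload 14.6 kg.
Tool frame: the origin (TCP) lies on the centre line of the jaws, within the pads' length; the fingertips stand 19 mm ahead of it and the grasp point (between the pads) is the TCP; z points along the fingers, y is the line along which they close (so a half turn about z gives the same grasp; the last joint's range is limited). The gripper opens to 85 mm and grips with 20 to 120 N. Pads are 22 mm wide; open, the fingers measure 114 mm over their backs; the gripper's body (76 mm by 85 mm) begins 54 mm behind the grasp point. The pads swing forward as they close: fully open they stand 13 mm farther back than shut.
Start: joints at [-1.324, 0.3, 1.521, -0, 1.321, -0.067], TCP at [0.17, -0.523, 0.25] pointing down, gripper open.
Joint ranges: [-3.03, 3.03], [-0.79, 2.21], [0.23, 2.52], [-1.04, 4.18], [0, 3.07], [-2.55, 2.55]. Speed limits (rad/s): [2.22, 2.22, 2.57, 3.14, 3.14, 3.14].

### API

Orientations are given as a 3x3 rotation matrix whose columns are the frame's x, y, z axes.
In Python, from workcell import env gives the robot as it stands. The module is installed in compiled form; this text tells all that it offers.
- The arm moves only by the tool apply_moves, never from a script. Its argument "targets" is a list of rows, each an object with "fingers": the closure, from 0 (fully open) to 1 (shut); "dp": the shift along the tool's x, y, z in m, a list of three; "roll": the turn about the tool's z in units of 5 degrees (1.0 is 5 degrees). A call has 1 to 10 rows; each row is the pose to reach, as a shift and turn from the pose commanded when the call began, along the tool's axes at that moment; what a row does not reach only later rows make up. A row lasts 1/12 s, in which the tool goes at most 41.7 mm and 7.16 degrees, less where a joint would pass 70% of its speed; a pose out of reach is approached as far as the arm can. A call with a gripper value outside its range is refused whole. The fingers move at their own pace and stop on an object; "squeeze" is the grip in N (left out, the last holds). Time passes only in rows, so rows that repeat a pose let the fingers close. It gives the time, the measured TCP pose, the force, the opening and the grip force at its end, in the units of the state.
- env.get_obs(): the state, without advancing time (a new reading comes with each control period).
- env.capture(name): name is "scene" or "side" or "wrist"; returns a dict with "color" (400x640x3 uint8, red, green, blue), "fx", "fy", "cx", "cy" (pixels), "world_from_camera" (4x4, takes a point from camera to world coordinates). Camera axes: x right, y down, z forward; pixel columns grow to the right and rows downward; lengths in m; the calibration is good to about 2 mm. The wrist camera is an equidistant fisheye: a pixel r from the principal point sees the ray r / f radians off the axis. A picture is of the moment at which its call begins. There is no depth.
- env.hand_in(): hands the job in; it is judged then, once.
The state is a dict: "clock": time; "joint_positions": joint angles; "qvel": joint speeds; "joint_efforts": joint torques, N m; "eef_pos": TCP position; "tcp_rot": TCP orientation; "force": force on the tool from outside, world axes, zero at the start; "wrist_torque": the same for the moment, N m; "grip_width": finger opening in m; "grasp_force": force on a finger pad.
Only numpy, scipy, OpenCV 4.12 (cv2) and the standard library are available. Lean on these libraries where they do the work, as an engineer would, in place of code of your own. Each camera call takes 0.05 s, during which the arm holds its last target. There are 200 camera calls.

### The job

First take the pump piston that was left standing on the measuring gantry's base and put it in the blue tray, leaving it there. Then lay the flat valve plate on the gantry's base and push it lengthwise, either end first, through the low opening under the bridge until it is fully home against the end stop. Do not shift or knock over the oil bottle, the bearing ring, the brass valve cartridge or the other piston.

Things in the scene. Friction and masses are not known exactly. Their poses are not given: they have to be found in the camera images.
- gauge: Grey steel measuring gantry, fixed on the bench. Origin on the bench surface, on the lane axis, below the bridge's front face. x points along the lane in the push direction (away from the robot), y across, z up. Base plate 8 mm thick, 130 mm wide, x = -170 to 130 mm; its top is the sliding surface. Before x = -45 mm it is bare and flat. Coordinates called x, y, z below are in this frame.
- bridge (a point): Underside of the bridge, middle of its front edge. Beam 50 mm deep (x = 0 to 50 mm), 130 mm wide, from z = 48 mm (40 mm headroom over the base) to 76 mm, on posts outside the lane. Two dial heads, 38 mm faces, stand on it at y = -28 and 28 mm, x = 23 to 38 mm, up to z = 137 mm.
- lane_mouth (a point): Point on the base, middle of the lane's mouth (x = 0). Lane 57 mm wide between straight walls 20 mm high, x = 0 to 120 mm. In front, two flared rails 10 mm high widen it to about 84 mm at x = -42 mm; they guide a plate that is a little off.
- end_stop (a point): Foot of the end stop's face (x = 108 mm), block 22 mm high. A plate that is home has its centre at x = 58 mm and its rear end at x = 8 mm, inside the bridge's front face: an upright gripper cannot follow it there, shut fingers slanted forward by 25 to 45 degrees and low over the base can.
- loading_spot (a point): Point on the bare base, on the lane axis at x = -95 mm: a plate laid with its centre here, lengthwise along the lane, lies clear in front of the rails with room for fingers at its sides and behind it.
- plate_center (a point): Centre (half-way up) of the loose valve plate: aluminium block 100 mm (its x) by 50 mm (its y) by 28 mm high, 0.4 to 0.75 kg, bolt and port holes on its top. Starts flat on the bench at one side of the gantry. Flat on the gantry's base its centre is at z = 22 mm. Pinch it across the 50 mm width. It slides on the base with a few newtons.
- piston_center (a point): Centre (31 mm above its foot) of the loose steel piston standing upright on the gantry's base, in front of the bridge, in the way. 62 mm tall; round foot 34 mm across, 6 mm thick; neck 18 mm; barrel 24 mm across from 19 mm above the foot to the top; 0.16 kg. Its z is the barrel's axis.
- tray: Blue open tray, fixed on the bench at the other side of the gantry from the plate; 130 mm (x) by 120 mm (y) by 40 mm high, walls and floor 4 mm. Origin at the centre of its underside on the bench, z up.
- oil_center (a point): Bystander: centre of an amber oil bottle with black cap, 60 mm across, 170 mm tall, standing on the bench beside the bridge, left or right.
- spare_center (a point): Bystander: centre (31 mm above its foot) of a second piston, the same as the first, standing on the bench (not on the base) beside the bridge, left or right.
- bearing_center (a point): Bystander: centre of a steel bearing ring, 62 mm across, hole 34 mm, 18 mm high, lying flat on the bench off the robot-side end of the valve plate.
- cartridge_center (a point): Bystander: centre of a brass valve cartridge, 24 mm across, 52 mm tall, standing on the bench close to the edge of the gantry's base, beside the loading spot.
- plate: The valve plate; origin at the centre of its underside, 14 mm below plate_center, same axes.
- piston: The first piston; origin at the centre of its foot's underside, 31 mm below piston_center, same axes.
There are look-alikes about, which are no part of the job. Leave any purple look-alike of the piston alone.

How it is judged:
On the way:
1. the piston that stood on the gantry's base is in the tray (x of piston_center in the frame of tray between -0.061 and 0.061 m and y of piston_center in the frame of tray between -0.056 and 0.056 m and z of piston_center in the frame of tray between 0 and 0.045 m and linear speed of piston below 0.05 m/s and contact force between the fingers and piston below 0.1 N), for 0.2 s.
At the end, for the whole second after the job is handed in: The first piston is inside the tray (standing or lying), and the plate lies flat in the lane under the bridge, home against the end stop within 4 mm (centre at x = 54 to 62 mm of the gantry, y within 6 mm, its length along the lane within 0.09 rad); both are at rest and nothing is held (x of piston_center in the frame of tray between -0.061 and 0.061 m and y of piston_center in the frame of tray between -0.056 and 0.056 m and z of piston_center in the frame of tray between 0 and 0.045 m and x of plate_center in the frame of gauge between 0.054 and 0.062 m and y of plate_center in the frame of gauge between -0.006 and 0.006 m and z of plate_center in the frame of gauge between 0.018 and 0.026 m and angle between the x axis of plate_center and the x axis of gauge, either way round below 0.09 rad and linear speed of each of plate, piston below 0.01 m/s); the robot touches nothing.
It fails at once if the oil bottle is shifted by more than 30 mm or knocked over (distance of oil_center from where it was at the start of the episode above 0.03 m or angle between oil_center's own z axis and vertical above 0.5 rad).
It fails at once if the second piston is shifted by more than 30 mm or knocked over (distance of spare_center from where it was at the start of the episode above 0.03 m or angle between spare_center's own z axis and vertical above 0.5 rad).
It fails at once if the bearing ring is shifted by more than 30 mm or knocked over (distance of bearing_center from where it was at the start of the episode above 0.03 m or angle between bearing_center's own z axis and vertical above 0.5 rad).
It fails at once if the valve cartridge is shifted by more than 30 mm or knocked over (distance of cartridge_center from where it was at the start of the episode above 0.03 m or angle between cartridge_center's own z axis and vertical above 0.5 rad).
It also fails if it takes over 67 s, if anything falls off the work surface, if the arm or the gripper's body presses on something with over 40 N, if the wrist force passes 120 N, or if a joint passes its speed limit or range.

## Working session

There is one attempt and no reset: what is moved stays moved. The work goes in short steps, Python scripts to look and compute and a tool call to move; the robot and the scene stay as the last step left them, time stands still between calls to the robot, and variables do not carry over. Pictures are saved under pics/ and viewed, at most 10 in all, crops included, and the job is handed in when it is done.

Besides the shell and the picture viewer there is one more tool, called as name(argument=value, ...) on one line, values as JSON. apply_moves: Moves the arm, as the interface text tells. Its arguments: {"type":"object","properties":{"targets":{"type":"array"},"squeeze":{"type":"number"}},"required":["targets"]}

```bash
mkdir -p pics; cat > h.py <<'E'
import numpy as np, cv2
from workcell import env
def snap(n,f):
    c=env.capture(n); cv2.imwrite(f'pics/{f}.png',c['color'][:,:,::-1]); np.save(f'pics/{f}.npy',{k:v for k,v in c.items()},allow_pickle=True); return c
def ld(f): return np.load(f'pics/{f}.npy',allow_pickle=True).item()
def ray(c,u,v,fish=False):
    x,y=(u-c['cx'])/c['fx'],(v-c['cy'])/c['fy']
    if fish:
        r=np.hypot(x,y); d=np.array([x/r*np.sin(r),y/r*np.sin(r),np.cos(r)]) if r>1e-9 else np.array([0,0,1.])
    else: d=np.array([x,y,1.])
    T=c['world_from_camera']; return T[:3,3],T[:3,:3]@d
def hit(c,u,v,z,fish=False):
    o,d=ray(c,u,v,fish); return o+d*(z-o[2])/d[2]
def proj(c,p,fish=False):
    T=c['world_from_camera']; q=T[:3,:3].T@(np.asarray(p)-T[:3,3])
    if fish:
        s=np.hypot(q[0],q[1]); th=np.arctan2(s,q[2]); a=q[:2]/s*th
    else: a=q[:2]/q[2]
    return a*[c['fx'],c['fy']]+[c['cx'],c['cy']]
E
python3 - <<'E'
from h import *
for n in ['scene','side','wrist']:
    c=snap(n,n+'0'); print(n,c['fx'],c['cx'],c['cy'],np.round(c['world_from_camera'],3).tolist())
a=[cv2.imread(f'pics/{n}0.png') for n in ['scene','side']]
o=env.get_obs();print(o['clock'],np.round(o['tcp_rot'],3).tolist(),o['eef_pos'],o['grip_width'],o['force'])
E
```

```text
scene 443.9634545977446 323.10393753052836 194.81640073243204 [[0.374, 0.621, -0.688, 1.32], [0.927, -0.232, 0.294, -0.338], [0.023, -0.748, -0.663, 0.836], [0.0, 0.0, 0.0, 1.0]]
side 396.08090108368526 321.4775160100273 203.87154300751573 [[0.995, -0.048, 0.089, 0.447], [-0.099, -0.633, 0.767, -0.884], [0.02, -0.772, -0.635, 0.823], [0.0, 0.0, 0.0, 1.0]]
wrist 309.70691628693146 313.68219662007095 203.20883831690216 [[0.308, -0.906, -0.291, 0.245], [-0.951, -0.294, -0.094, -0.498], [-0.0, 0.306, -0.952, 0.374], [0.0, 0.0, 0.0, 1.0]]
0.15 [[0.951, 0.309, -0.0], [0.309, -0.951, 0.001], [0.0, -0.001, -1.0]] [ 0.16972876 -0.52298387  0.24984989] 0.08526825818606618 [-0.09982514 -0.1250569   0.21807901]
```

View pics/scene0.png

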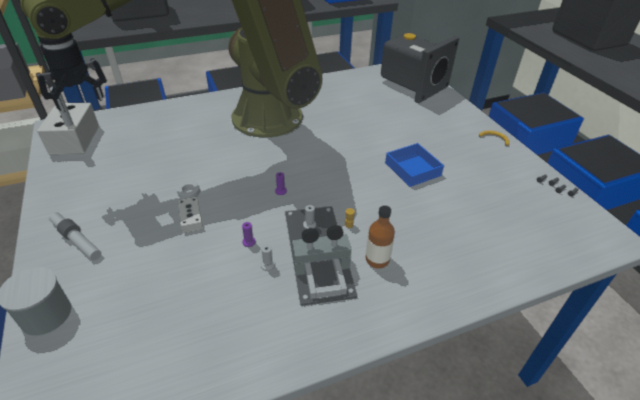

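View pics/side0.png

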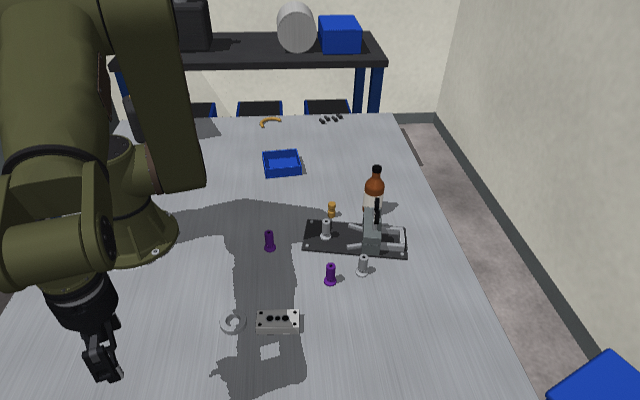

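The scene view shows a grey piston on the base at (310,215), the spare grey piston at (267,258), and purple look-alikes at (280,183) and (248,234). The plate is at (190,212), the tray at (415,165), the cartridge at (350,217) and the bottle at (380,240). The side view has the base piston at (326,229), the spare at (363,265), and purple ones at (269,240) and (331,273). The target is the grey one standing on the dark base in front of the bridge. I'll confirm that in enlarged crops.

```bash
python3 - <<'E'
import cv2
def cr(n,x,y,w,h,s):
    a=cv2.imread(f'pics/{n}0.png')[y:y+h,x:x+w]; a=cv2.resize(a,None,fx=s,fy=s,interpolation=cv2.INTER_CUBIC)
    for i in range(x//20*20+20,x+w,20): cv2.line(a,((i-x)*s,0),((i-x)*s,6),(0,0,255),1);cv2.putText(a,str(i),((i-x)*s-10,16),0,.35,(0,0,255))
    for i in range(y//20*20+20,y+h,20): cv2.line(a,(0,(i-y)*s),(6,(i-y)*s),(0,0,255),1);cv2.putText(a,str(i),(8,(i-y)*s+4),0,.35,(0,0,255))
    cv2.imwrite(f'pics/{n}0c.png',a)
cr('side',215,145,200,200,3) if 0 else cr('side',215,145,200,195,3)
cr('scene',165,140,200,165,4) if 0 else cr('scene',170,150,200,150,4)
E
```

```text
(no output)
```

View pics/side0c.png

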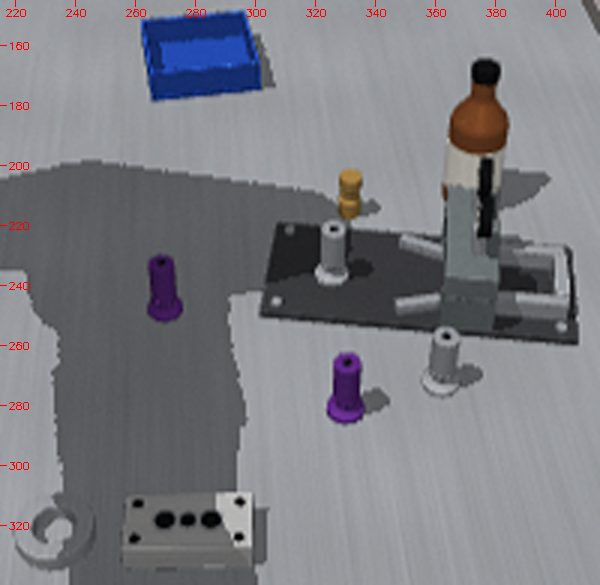

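View pics/scene0c.png

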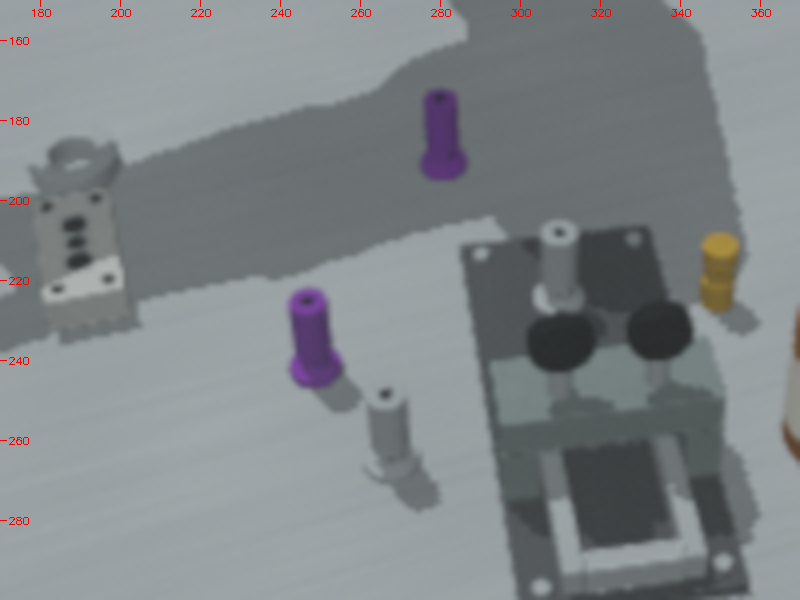

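The crops confirm it. The grey piston on the dark base is at side (326,221 top) and scene (310,208 top). The spare stands on the bench, and both purple ones are look-alikes to leave alone. Now I'll localise everything.

```bash
python3 - <<'E'
from h import *
s,c=ld('side0'),ld('scene0')
S=lambda a,b:(215-.33+a/3,145-.33+b/3); C=lambda a,b:(170-.37+a/4,150-.37+b/4)
def p(n,z,si=None,sc=None):
    print(n,*(np.round(hit(k,*q,z)[:2]*1000,1) for k,q in((s,si),(c,sc)) if q))
p('base nl(-170,-65)',.008,S(261,316),C(461,246));p('base fl(-170,+65)',.008,S(277,222),C(651,228))
p('base nr(130,-65)',.008,S(578,338),C(520,600));p('base fr(130,65)',.008,S(575,247),C(748,587))
p('piston top',.070,S(334,227),C(559,231));p('foot',.011,S(332,272),C(557,296))
p('spare top',.062,S(447,336),C(386,393));p('cart top',.052,S(350,175),C(720,245))
p('purpleA top',.062,S(161,261),C(440,97));p('purpleB top',.062,S(347,359),C(308,299))
for q in [(127,497),(252,493),(254,556),(124,561)]: p('plate',.028,S(*q))
for q in [(35,200),(115,190),(128,288),(43,304)]: p('plate',.028,None,C(*q))
p('plate mid hole',.028,S(188,520),C(76,242))
for q in [(142,20),(245,12),(260,80),(152,95)]: p('tray',.04,S(*q))
for q in [(387,155),(417,146),(443,160),(410,175)]: p('tray',.04,None,q)
p('bearing',.018,S(55,528),C(77,160)); p('bottle cap',.17,S(486,70))
E
```

```text
base nl(-170,-65) [ 484.4 -100. ] [485.9 -92.6]
base fl(-170,+65) [509.   32.2] [514.5  34.1]
base nr(130,-65) [ 777.2 -152. ] [ 767.1 -151.2]
base fr(130,65) [807.5 -29.2] [804.8 -29.3]
piston top [557.7 -48.8] [557.  -49.1]
foot [557.3 -49.1] [555.7 -49.9]
spare top [ 641.6 -189. ] [ 641.6 -187.5]
cart top [585.3  49.3] [587.6  49.6]
purpleA top [394.  -74.5] [393.5 -75.4]
purpleB top [ 551.7 -208.3] [ 551.9 -210.1]
plate [ 365.9 -307.9]
plate [ 464.5 -312.5]
plate [ 462.9 -369.5]
plate [ 365.1 -365.3]
plate [ 363.4 -351.1]
plate [ 371.9 -299.5]
plate [ 468.3 -308.6]
plate [ 463.8 -360.9]
plate mid hole [ 413.6 -333.3] [ 414.1 -332.3]
tray [367.6 382.4]
tray [494.8 392.6]
tray [504.5 243.2]
tray [381.3 222.3]
tray [393.2 263.3]
tray [383.8 373.7]
tray [473.8 409.7]
tray [501.6 279.8]
bearing [ 309.8 -324.8] [ 319.7 -318. ]
bottle cap [716.   57.4]
```

```bash
cat >> h.py <<'E'
def plan(p,yaw=None):
    o=env.get_obs(); R=o['tcp_rot']; d=R.T@(np.asarray(p)-o['eef_pos'])
    y0=np.degrees(np.arctan2(R[1,0],R[0,0]))
    print('dp',np.round(d,4).tolist(),'roll',None if yaw is None else round((y0-yaw)/5,2),'yaw0',round(y0,1),'clock',round(o['clock'],2))
E
python3 - <<'E'
from h import *
from scipy.optimize import minimize
s,c=ld('side0'),ld('scene0')
ms=[]
for k,(x0,x1,y0,y1) in((s,(255,310,140,185)),(c,(375,450,135,190))):
    h=cv2.cvtColor(k['color'],cv2.COLOR_RGB2HSV); m=((h[...,0]>100)&(h[...,0]<125)&(h[...,1]>140)).astype(np.uint8)
    z=np.zeros_like(m); z[y0:y1,x0:x1]=m[y0:y1,x0:x1]
    H=cv2.convexHull(cv2.findNonZero(z)); f=np.zeros_like(m); cv2.fillConvexPoly(f,H,1); ms.append((k,f)); print(f.sum())
def cost(q):
    a=q[2]; e=0
    P=[(q[0]+X*np.cos(a)-Y*np.sin(a),q[1]+X*np.sin(a)+Y*np.cos(a),Z) for X in(-.065,.065) for Y in(-.06,.06) for Z in(0,.04)]
    for k,f in ms:
        g=np.zeros(f.shape,np.uint8); cv2.fillConvexPoly(g,cv2.convexHull(np.array([np.round(proj(k,p)*16) for p in P],np.int32)),1,shift=4); e+=(g!=f).sum()
    return e
b=min((minimize(cost,[.435,.31,a],method='Nelder-Mead',options=dict(initial_simplex=[[.435,.31,a],[.455,.31,a],[.435,.33,a],[.435,.31,a+.15]])) for a in(-.3,0,.3)),key=lambda r:r.fun)
print(b.x,b.fun); plan([.5575,-.049,.20],-11.4)
E
```

```text
1009
1547
[0.434086   0.33512365 0.07829038] 236.0
dp [0.5151, -0.3311, 0.0502] roll 5.88 yaw0 18.0 clock 0.15
```

apply_moves(targets=[{"fingers": 0,"dp": [0.034,-0.022,0.003],"roll": 0.4},{"fingers": 0,"dp": [0.068,-0.044,0.006],"roll": 0.8},{"fingers": 0,"dp": [0.102,-0.066,0.009],"roll": 1.2},{"fingers": 0,"dp": [0.136,-0.088,0.012],"roll": 1.6},{"fingers": 0,"dp": [0.17,-0.11,0.015],"roll": 2.0},{"fingers": 0,"dp": [0.204,-0.132,0.02],"roll": 2.4},{"fingers": 0,"dp": [0.238,-0.154,0.024],"roll": 2.8},{"fingers": 0,"dp": [0.272,-0.176,0.028],"roll": 3.2},{"fingers": 0,"dp": [0.28,-0.18,0.028],"roll": 3.4},{"fingers": 0,"dp": [0.28,-0.18,0.028],"roll": 3.4}], squeeze=40)

```text
clock: 0.98
eef_pos: [0.3818, -0.2635, 0.222]
tcp_rot: [[1.0, 0.02, -0.0], [0.02, -1.0, 0.001], [-0.0, -0.001, -1.0]]
force: [0.0, -0.6, -0.1]
grip_width: 0.0855
grasp_force: 0.0
```

```bash
python3 -c "
from h import *
plan([.5575,-.049,.20],-11.4)"
```

```text
dp [0.1799, -0.211, 0.0221] roll 2.51 yaw0 1.1 clock 0.98
```

apply_moves(targets=[{"fingers": 0,"dp": [0.03,-0.035,0.003],"roll": 0.4},{"fingers": 0,"dp": [0.06,-0.07,0.007],"roll": 0.8},{"fingers": 0,"dp": [0.09,-0.105,0.011],"roll": 1.2},{"fingers": 0,"dp": [0.12,-0.14,0.015],"roll": 1.6},{"fingers": 0,"dp": [0.15,-0.175,0.019],"roll": 2.0},{"fingers": 0,"dp": [0.18,-0.211,0.022],"roll": 2.5},{"fingers": 0,"dp": [0.18,-0.211,0.022],"roll": 2.5},{"fingers": 0,"dp": [0.18,-0.211,0.022],"roll": 2.5}])

```text
clock: 1.65
eef_pos: [0.5587, -0.0489, 0.1994]
tcp_rot: [[0.981, -0.196, -0.001], [-0.196, -0.981, 0.001], [-0.001, -0.0, -1.0]]
force: [-1.1, 0.2, 0.8]
grip_width: 0.0857
grasp_force: 0.0
```

```bash
python3 - <<'E'
from h import *
c=snap('wrist','w1'); plan([.5575,-.049,.06],-11.4)
P=[.5575,-.049,.070]; print('piston top expected',proj(c,P,True))
a=-11.4*np.pi/180; O=np.array([.6634,-.065,0])
for X,Y in((-.17,-.065),(-.17,.065),(.13,-.065),(.13,.065),(0,0)):
    print(X,Y,proj(c,O+[X*np.cos(a)-Y*np.sin(a),X*np.sin(a)+Y*np.cos(a),.008],True).round(1))
E
```

```text
dp [-0.0002, -0.0017, 0.1395] roll 0.01 yaw0 -11.4 clock 1.7
piston top expected [314.84753669 201.99788014]
-0.17 -0.065 [367.5 238.7]
-0.17 0.065 [252.3 238.5]
0.13 -0.065 [372.4 -33.4]
0.13 0.065 [247.3 -32.8]
0 0 [309.5  80.7]
```

View pics/w1.png

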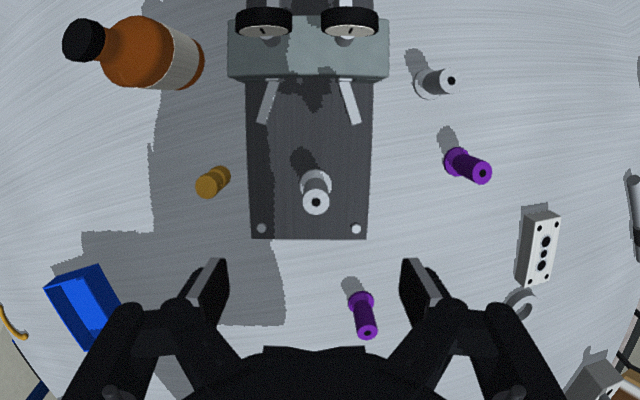

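The wrist view has the piston top at (316,202) against a predicted (315,202). The base's near corners are at (250,239) and (366,239), within about 1 mm of my estimate. Descending to grasp.

apply_moves(targets=[{"fingers": 0,"dp": [0,-0.001,0.035]},{"fingers": 0,"dp": [0,-0.001,0.07]},{"fingers": 0,"dp": [0,-0.001,0.1]},{"fingers": 0,"dp": [0,-0.001,0.125]},{"fingers": 0,"dp": [0,-0.001,0.139]},{"fingers": 0.5,"dp": [0,-0.001,0.139]},{"fingers": 0.85,"dp": [0,-0.001,0.139]},{"fingers": 0.85,"dp": [0,-0.001,0.139]},{"fingers": 0.85,"dp": [0,-0.001,0.139]},{"fingers": 0.85,"dp": [0,-0.001,0.139]}])

```text
schema error: expected keys fingers, dp, roll
```

apply_moves(targets=[{"fingers": 0,"dp": [0,-0.001,0.035],"roll": 0},{"fingers": 0,"dp": [0,-0.001,0.07],"roll": 0},{"fingers": 0,"dp": [0,-0.001,0.1],"roll": 0},{"fingers": 0,"dp": [0,-0.001,0.125],"roll": 0},{"fingers": 0,"dp": [0,-0.001,0.139],"roll": 0},{"fingers": 0.5,"dp": [0,-0.001,0.139],"roll": 0},{"fingers": 0.85,"dp": [0,-0.001,0.139],"roll": 0},{"fingers": 0.85,"dp": [0,-0.001,0.139],"roll": 0},{"fingers": 0.85,"dp": [0,-0.001,0.139],"roll": 0},{"fingers": 0.85,"dp": [0,-0.001,0.139],"roll": 0}])

```text
clock: 2.53
eef_pos: [0.5576, -0.0508, 0.0626]
tcp_rot: [[0.98, -0.2, 0.002], [-0.2, -0.98, -0.0], [0.002, -0.0, -1.0]]
force: [0.5, 0.2, 0.4]
grip_width: 0.0259
grasp_force: 0.0
```

```bash
python3 -c "
from h import *
plan([.5575,-.049,.20],-11.4)"
```

```text
dp [-0.0002, -0.0018, -0.1374] roll -0.03 yaw0 -11.5 clock 2.53
```

apply_moves(targets=[{"fingers": 1,"dp": [0,0,0],"roll": 0},{"fingers": 1,"dp": [0,0,0],"roll": 0},{"fingers": 1,"dp": [0,0,0],"roll": 0},{"fingers": 1,"dp": [0,0,-0.01],"roll": 0},{"fingers": 1,"dp": [0,0,-0.03],"roll": 0},{"fingers": 1,"dp": [0,0,-0.06],"roll": 0},{"fingers": 1,"dp": [0,0,-0.09],"roll": 0},{"fingers": 1,"dp": [0,0,-0.1],"roll": 0},{"fingers": 1,"dp": [0,0,-0.1],"roll": 0}])

```text
clock: 3.28
eef_pos: [0.5581, -0.0506, 0.1645]
tcp_rot: [[0.98, -0.2, 0.005], [-0.2, -0.98, -0.001], [0.005, -0.0, -1.0]]
force: [0.3, -0.4, -2.5]
grip_width: 0.0226
grasp_force: 39.6
```

```bash
python3 -c "
from h import *
plan([.434,.32,.16],4)"
```

```text
dp [-0.1956, -0.3383, 0.0036] roll -3.1 yaw0 -11.5 clock 3.28
```

apply_moves(targets=[{"fingers": 1,"dp": [-0.01,-0.017,0],"roll": -0.2},{"fingers": 1,"dp": [-0.028,-0.048,0],"roll": -0.4},{"fingers": 1,"dp": [-0.046,-0.08,0],"roll": -0.8},{"fingers": 1,"dp": [-0.065,-0.113,0],"roll": -1.2},{"fingers": 1,"dp": [-0.084,-0.146,0],"roll": -1.6},{"fingers": 1,"dp": [-0.104,-0.18,0],"roll": -2.0},{"fingers": 1,"dp": [-0.123,-0.213,0],"roll": -2.4},{"fingers": 1,"dp": [-0.142,-0.246,0],"roll": -2.8},{"fingers": 1,"dp": [-0.155,-0.268,0],"roll": -3.1},{"fingers": 1,"dp": [-0.16,-0.275,0],"roll": -3.1}])

```text
clock: 4.12
eef_pos: [0.4533, 0.2536, 0.1598]
tcp_rot: [[0.997, 0.074, -0.002], [0.074, -0.997, -0.0], [-0.002, 0.0, -1.0]]
force: [-1.2, 0.1, -2.7]
grip_width: 0.0225
grasp_force: 39.6
```

```bash
python3 - <<'E'
from h import *
from scipy.optimize import minimize
c=snap('wrist','w2'); plan([.434,.335,.16],4)
h=cv2.cvtColor(c['color'],cv2.COLOR_RGB2HSV); m=((h[...,0]>100)&(h[...,0]<125)&(h[...,1]>140)).astype(np.uint8)
n,l,st,ce=cv2.connectedComponentsWithStats(m); i=1+st[1:,4].argmax(); print(st[i],ce[i])
for z in (.0,.04): print(hit(c,*ce[i],z,True))
E
```

```text
dp [-0.0135, -0.0829, -0.0002] roll 0.03 yaw0 4.2 clock 4.17
[  151   133   143   148 17614] [224.23038492 202.89587828]
[0.43502419 0.34127014 0.        ]
[0.4488014  0.32982306 0.04      ]
```

View pics/w2.png

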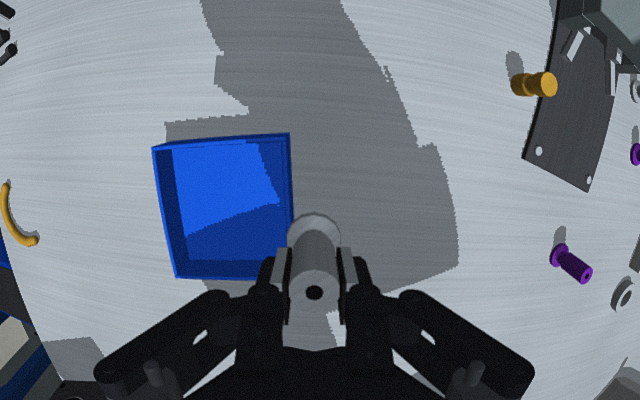

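The wrist view shows the tray rim corners at (152,147), (289,133) and (177,278), which puts its centre near (0.442, 0.332). The piston is held upright. Lowering it there.

apply_moves(targets=[{"fingers": 1,"dp": [-0.002,-0.03,0],"roll": 0},{"fingers": 1,"dp": [-0.004,-0.06,0],"roll": 0},{"fingers": 1,"dp": [-0.0055,-0.079,0.01],"roll": 0},{"fingers": 1,"dp": [-0.0055,-0.079,0.04],"roll": 0},{"fingers": 1,"dp": [-0.0055,-0.079,0.07],"roll": 0},{"fingers": 1,"dp": [-0.0055,-0.079,0.09],"roll": 0},{"fingers": 1,"dp": [-0.0055,-0.079,0.1],"roll": 0},{"fingers": 1,"dp": [-0.0055,-0.079,0.1],"roll": 0},{"fingers": 0.5,"dp": [-0.0055,-0.079,0.1],"roll": 0},{"fingers": 0.4,"dp": [-0.0055,-0.079,0.1],"roll": 0}])

```text
clock: 5.0
eef_pos: [0.4448, 0.3289, 0.0616]
tcp_rot: [[0.998, 0.069, 0.0], [0.069, -0.998, 0.0], [0.0, -0.0, -1.0]]
force: [0.4, -0.7, 0.4]
grip_width: 0.0459
grasp_force: 0.0
```

apply_moves(targets=[{"fingers": 0.4,"dp": [0,0,0],"roll": 0},{"fingers": 0.4,"dp": [0,0,0],"roll": 0},{"fingers": 0.4,"dp": [0,0,-0.02],"roll": 0},{"fingers": 0.4,"dp": [0,0,-0.05],"roll": 0},{"fingers": 0.4,"dp": [0,0,-0.09],"roll": 0},{"fingers": 0.4,"dp": [0,0,-0.12],"roll": 0},{"fingers": 0.4,"dp": [0,0,-0.14],"roll": 0},{"fingers": 0,"dp": [0,0,-0.14],"roll": 0}])

```text
clock: 5.67
eef_pos: [0.4455, 0.3301, 0.2064]
tcp_rot: [[0.998, 0.069, 0.007], [0.069, -0.998, 0.004], [0.007, -0.004, -1.0]]
force: [-0.6, 0.7, 0.7]
grip_width: 0.0618
grasp_force: 0.0
```

```bash
python3 - <<'E'
from h import *
c=snap('wrist','w3'); plan([.414,-.333,.17],-3.3)
h=cv2.cvtColor(c['color'],cv2.COLOR_RGB2HSV); m=((h[...,0]>100)&(h[...,0]<125)&(h[...,1]>140)).astype(np.uint8)
n,l,st,ce=cv2.connectedComponentsWithStats(m); i=1+st[1:,4].argmax(); print(st[i],ce[i]); print(proj(c,[.442,.332,.066],True),hit(c,*ce[i],.02,True))
cv2.imwrite('pics/chk.png',cv2.resize(c['color'][100:300,200:440,::-1],None,fx=1.5,fy=1.5))
E
```

```text
dp [-0.0769, 0.6591, 0.032] roll 1.46 yaw0 4.0 clock 5.72
[  247   129   125   131 14153] [310.82208719 193.05949269]
[312.28953844 201.8861939 ] [0.43728825 0.33353766 0.02      ]
```

View pics/chk.png

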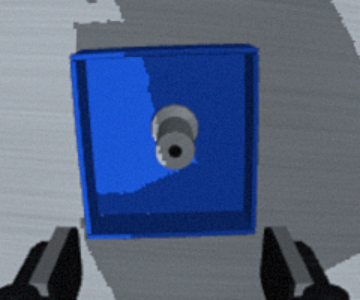

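The crop shows the piston standing in the middle of the tray, released. Now to the plate.

apply_moves(targets=[{"fingers": 0,"dp": [-0.003,0.02,0],"roll": 0},{"fingers": 0,"dp": [-0.006,0.055,0],"roll": 0.1},{"fingers": 0,"dp": [-0.01,0.093,0],"roll": 0.2},{"fingers": 0,"dp": [-0.014,0.131,0],"roll": 0.3},{"fingers": 0,"dp": [-0.018,0.169,0],"roll": 0.4},{"fingers": 0,"dp": [-0.023,0.207,0],"roll": 0.5},{"fingers": 0,"dp": [-0.028,0.245,0],"roll": 0.6},{"fingers": 0,"dp": [-0.033,0.283,0],"roll": 0.7},{"fingers": 0,"dp": [-0.038,0.32,0],"roll": 0.7},{"fingers": 0,"dp": [-0.042,0.35,0],"roll": 0.7}])

```text
clock: 6.55
eef_pos: [0.4257, -0.0249, 0.2006]
tcp_rot: [[1.0, 0.008, -0.001], [0.008, -1.0, -0.0], [-0.001, 0.0, -1.0]]
force: [1.2, -0.2, 0.2]
grip_width: 0.0856
grasp_force: 0.0
```

apply_moves(targets=[{"fingers": 0,"dp": [-0.004,0.035,0],"roll": 0.1},{"fingers": 0,"dp": [-0.008,0.073,0.003],"roll": 0.2},{"fingers": 0,"dp": [-0.012,0.111,0.006],"roll": 0.3},{"fingers": 0,"dp": [-0.016,0.149,0.01],"roll": 0.4},{"fingers": 0,"dp": [-0.02,0.187,0.014],"roll": 0.5},{"fingers": 0,"dp": [-0.024,0.225,0.018],"roll": 0.6},{"fingers": 0,"dp": [-0.028,0.263,0.022],"roll": 0.7},{"fingers": 0,"dp": [-0.03,0.295,0.026],"roll": 0.75},{"fingers": 0,"dp": [-0.03,0.305,0.03],"roll": 0.75},{"fingers": 0,"dp": [-0.03,0.305,0.03],"roll": 0.75}])

```text
clock: 7.38
eef_pos: [0.3982, -0.3294, 0.1693]
tcp_rot: [[0.998, -0.06, -0.002], [-0.06, -0.998, 0.002], [-0.002, -0.002, -1.0]]
force: [0.2, 0.3, 0.1]
grip_width: 0.0856
grasp_force: 0.0
```

```bash
python3 - <<'E'
from h import *
c=snap('wrist','w4'); plan([.414,-.333,.022],-3.3); print(env.get_obs()['eef_pos'])
for x,y in((-.05,-.025),(-.05,.025),(.05,.025),(.05,-.025),(0,0)):
    a=np.radians(-3.3); print(proj(c,[.414+x*np.cos(a)-y*np.sin(a),-.333+x*np.sin(a)+y*np.cos(a),.028],True).round(1))
a=cv2.resize(c['color'][90:350,180:460,::-1],None,fx=2,fy=2)
for i in range(200,460,20): cv2.putText(a,str(i),((i-180)*2-10,10),0,.35,(0,0,255)); cv2.line(a,((i-180)*2,12),((i-180)*2,18),(0,0,255))
for i in range(100,350,20): cv2.putText(a,str(i),(0,(i-90)*2+4),0,.35,(0,0,255))
cv2.imwrite('pics/w4c.png',a)
E
```

```text
dp [0.016, 0.0044, 0.1479] roll -0.01 yaw0 -3.4 clock 7.43
[ 0.3985924  -0.32794757  0.16989127]
[344.2 231.5]
[290.6 231.7]
[288.  122.4]
[346.9 122.4]
[317.5 179.2]
```

View pics/w4c.png

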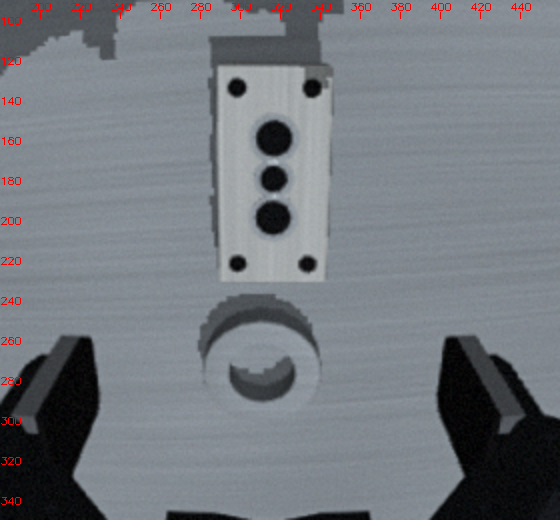

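The crop shows the plate's top corners at (288,122), (345,122), (343,230) and (289,230), within 1 mm of the estimate. The bearing ring is clear at (312,270). I'll turn the tool half round, so the camera side faces away from the dials later, while centring over the plate.

apply_moves(targets=[{"fingers": 0,"dp": [0.016,0.004,0],"roll": -1.4},{"fingers": 0,"dp": [0.016,0.004,0],"roll": -2.8},{"fingers": 0,"dp": [0.016,0.004,0],"roll": -4.2},{"fingers": 0,"dp": [0.016,0.004,0],"roll": -5.6},{"fingers": 0,"dp": [0.016,0.004,0],"roll": -7},{"fingers": 0,"dp": [0.016,0.004,0],"roll": -8.4},{"fingers": 0,"dp": [0.016,0.004,0],"roll": -9.8},{"fingers": 0,"dp": [0.016,0.004,0],"roll": -11.2},{"fingers": 0,"dp": [0.016,0.004,0],"roll": -12.6},{"fingers": 0,"dp": [0.016,0.004,0],"roll": -14}])

```text
clock: 8.27
eef_pos: [0.4153, -0.3311, 0.1713]
tcp_rot: [[0.388, 0.922, -0.0], [0.922, -0.388, 0.0], [0.0, -0.0, -1.0]]
force: [0.1, -0.2, -0.6]
grip_width: 0.0853
grasp_force: 0.0
```

apply_moves(targets=[{"fingers": 0,"dp": [0,0,0],"roll": -1.4},{"fingers": 0,"dp": [0,0,0],"roll": -2.8},{"fingers": 0,"dp": [0,0,0],"roll": -4.2},{"fingers": 0,"dp": [0,0,0],"roll": -5.6},{"fingers": 0,"dp": [0,0,0],"roll": -7},{"fingers": 0,"dp": [0,0,0],"roll": -8.4},{"fingers": 0,"dp": [0,0,0],"roll": -9.8},{"fingers": 0,"dp": [0,0,0],"roll": -11.2},{"fingers": 0,"dp": [0,0,0],"roll": -12.6},{"fingers": 0,"dp": [0,0,0],"roll": -14}])

```text
clock: 9.1
eef_pos: [0.4153, -0.3311, 0.1713]
tcp_rot: [[-0.733, 0.68, -0.0], [0.68, 0.733, 0.0], [0.0, 0.0, -1.0]]
force: [0.8, -0.3, 0.0]
grip_width: 0.0857
grasp_force: 0.0
```

apply_moves(targets=[{"fingers": 0,"dp": [0,0,0],"roll": -1.4},{"fingers": 0,"dp": [0,0,0],"roll": -2.8},{"fingers": 0,"dp": [0,0,0],"roll": -4.2},{"fingers": 0,"dp": [0,0,0],"roll": -5.6},{"fingers": 0,"dp": [0,0,0],"roll": -7},{"fingers": 0,"dp": [0,0,0],"roll": -8},{"fingers": 0,"dp": [0,0,0],"roll": -8},{"fingers": 0,"dp": [0,0,0],"roll": -8}])

```text
clock: 9.77
eef_pos: [0.4152, -0.3317, 0.1713]
tcp_rot: [[-0.998, 0.059, -0.0], [0.059, 0.998, 0.0], [0.0, 0.0, -1.0]]
force: [-0.1, 0.6, -0.7]
grip_width: 0.0854
grasp_force: 0.0
```

```bash
python3 -c "
from h import *
plan([.414,-.333,.034],-183.3);print(env.get_obs()['joint_positions'])"
```

```text
dp [0.0011, -0.0014, 0.1373] roll 71.99 yaw0 176.6 clock 9.77
[-7.42921203e-01  3.38291665e-01  1.66380320e+00  8.54464971e-05
  1.13968084e+00 -2.25505662e+00]
```

apply_moves(targets=[{"fingers": 0,"dp": [0.001,-0.001,0.035],"roll": 0},{"fingers": 0,"dp": [0.001,-0.001,0.07],"roll": 0},{"fingers": 0,"dp": [0.001,-0.001,0.1],"roll": 0},{"fingers": 0,"dp": [0.001,-0.001,0.125],"roll": 0},{"fingers": 0,"dp": [0.001,-0.001,0.136],"roll": 0},{"fingers": 0.3,"dp": [0.001,-0.001,0.136],"roll": 0},{"fingers": 1,"dp": [0.001,-0.001,0.136],"roll": 0},{"fingers": 1,"dp": [0.001,-0.001,0.136],"roll": 0},{"fingers": 1,"dp": [0.001,-0.001,0.136],"roll": 0},{"fingers": 1,"dp": [0.001,-0.001,0.136],"roll": 0}], squeeze=80)

```text
clock: 10.6
eef_pos: [0.4148, -0.3344, 0.0376]
tcp_rot: [[-0.998, 0.058, 0.003], [0.058, 0.998, -0.002], [-0.003, -0.002, -1.0]]
force: [-0.3, 2.0, 8.1]
grip_width: 0.0475
grasp_force: 82.5
```

apply_moves(targets=[{"fingers": 1,"dp": [0,0,0],"roll": 0},{"fingers": 1,"dp": [0,0,-0.005],"roll": 0},{"fingers": 1,"dp": [0,0,-0.02],"roll": 0},{"fingers": 1,"dp": [0,0,-0.04],"roll": 0},{"fingers": 1,"dp": [0,0,-0.065],"roll": 0},{"fingers": 1,"dp": [0,0,-0.09],"roll": 0},{"fingers": 1,"dp": [0,0,-0.105],"roll": 0},{"fingers": 1,"dp": [0,0,-0.11],"roll": 0},{"fingers": 1,"dp": [0,0,-0.11],"roll": 0}])

```text
clock: 11.35
eef_pos: [0.4141, -0.334, 0.1467]
tcp_rot: [[-0.998, 0.057, 0.002], [0.057, 0.998, -0.002], [-0.002, -0.001, -1.0]]
force: [0.4, 0.2, -6.6]
grip_width: 0.0471
grasp_force: 84.5
```

```bash
python3 - <<'E'
from h import *
a=np.radians(-11.4)
def g(x,y,z): return [.6636+x*np.cos(a)-y*np.sin(a),-.0645+x*np.sin(a)+y*np.cos(a),z]
print(g(-.095,0,.145)); plan(g(-.095,0,.145),168.6)
E
```

```text
[np.float64(0.5704742384109364), np.float64(-0.04572255266398302), 0.145]
dp [-0.1396, 0.2967, 0.0015] roll 1.62 yaw0 176.7 clock 11.35
```

apply_moves(targets=[{"fingers": 1,"dp": [-0.008,0.017,0],"roll": 0.1},{"fingers": 1,"dp": [-0.022,0.048,0],"roll": 0.3},{"fingers": 1,"dp": [-0.038,0.082,0],"roll": 0.5},{"fingers": 1,"dp": [-0.054,0.116,0],"roll": 0.7},{"fingers": 1,"dp": [-0.07,0.15,0],"roll": 0.9},{"fingers": 1,"dp": [-0.086,0.184,0],"roll": 1.1},{"fingers": 1,"dp": [-0.102,0.218,0],"roll": 1.3},{"fingers": 1,"dp": [-0.118,0.252,0],"roll": 1.5},{"fingers": 1,"dp": [-0.132,0.28,0],"roll": 1.6},{"fingers": 1,"dp": [-0.14,0.297,0],"roll": 1.6}])

```text
clock: 12.18
eef_pos: [0.571, -0.0422, 0.1437]
tcp_rot: [[-0.981, 0.194, -0.002], [0.194, 0.981, 0.001], [0.002, 0.0, -1.0]]
force: [0.9, -0.4, -7.0]
grip_width: 0.0471
grasp_force: 84.7
```

apply_moves(targets=[{"fingers": 1,"dp": [0,0,0],"roll": 0},{"fingers": 1,"dp": [0,0,0],"roll": 0}])

```text
clock: 12.35
eef_pos: [0.5701, -0.0443, 0.1436]
tcp_rot: [[-0.981, 0.194, -0.003], [0.194, 0.981, 0.0], [0.003, -0.0, -1.0]]
force: [-0.3, -0.3, -7.5]
grip_width: 0.0471
grasp_force: 84.8
```

```bash
cat >> h.py <<'E'
A=np.radians(-11.4)
def g(x,y,z): return [.6636+x*np.cos(A)-y*np.sin(A),-.0645+x*np.sin(A)+y*np.cos(A),z]
E
python3 - <<'E'
from h import *
plan(g(-.095,0,.047),168.6)
s=snap('scene','s5'); a=s['color'][160:310,250:400,::-1]
t=snap('wrist','w5'); b=t['color'][:,:,::-1]
a=cv2.resize(a,(400,400),interpolation=cv2.INTER_CUBIC); cv2.imwrite('pics/m5.png',np.hstack([a,b[:,120:520]]))
E
```

```text
dp [-0.0009, -0.0013, 0.0966] roll 0.05 yaw0 168.8 clock 12.35
```

View pics/m5.png

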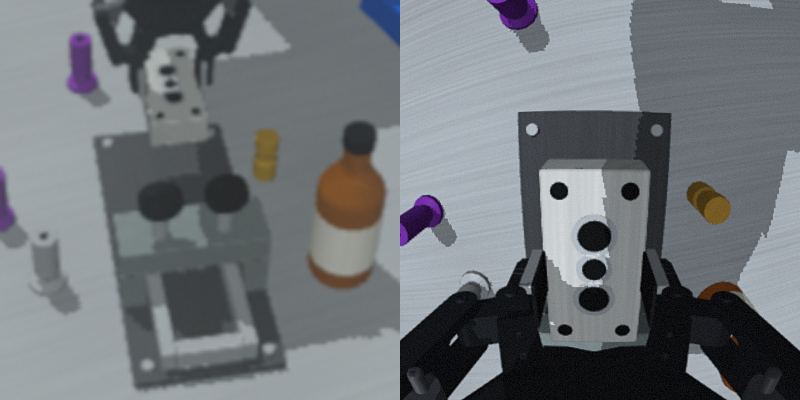

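The plate hangs straight over the base: plate edges at 541–649 against base edges at 518–671, with centres matching. Lowering.

apply_moves(targets=[{"fingers": 1,"dp": [-0.001,-0.001,0.02],"roll": 0},{"fingers": 1,"dp": [-0.001,-0.001,0.05],"roll": 0},{"fingers": 1,"dp": [-0.001,-0.001,0.075],"roll": 0},{"fingers": 1,"dp": [-0.001,-0.001,0.088],"roll": 0},{"fingers": 1,"dp": [-0.001,-0.001,0.094],"roll": 0},{"fingers": 1,"dp": [-0.001,-0.001,0.097],"roll": 0},{"fingers": 1,"dp": [-0.001,-0.001,0.097],"roll": 0},{"fingers": 1,"dp": [-0.001,-0.001,0.097],"roll": 0}])

```text
clock: 13.12
eef_pos: [0.5721, -0.0467, 0.0496]
tcp_rot: [[-0.981, 0.196, 0.002], [0.196, 0.981, -0.0], [-0.002, 0.0, -1.0]]
force: [-0.4, -0.1, -6.6]
grip_width: 0.0471
grasp_force: 84.8
```

apply_moves(targets=[{"fingers": 1,"dp": [0,0,0.002],"roll": 0},{"fingers": 1,"dp": [0,0,0.003],"roll": 0},{"fingers": 1,"dp": [0,0,0.003],"roll": 0}])

```text
clock: 13.37
eef_pos: [0.5717, -0.0465, 0.0458]
tcp_rot: [[-0.981, 0.195, 0.001], [0.195, 0.981, -0.0], [-0.001, 0.0, -1.0]]
force: [0.6, -0.1, -5.1]
grip_width: 0.0469
grasp_force: 85.0
```

apply_moves(targets=[{"fingers": 1,"dp": [0,0,0.001],"roll": 0},{"fingers": 1,"dp": [-0.005,0,0.001],"roll": 0},{"fingers": 1,"dp": [-0.012,0,0.001],"roll": 0},{"fingers": 1,"dp": [-0.019,0,0.001],"roll": 0},{"fingers": 1,"dp": [-0.026,0,0.001],"roll": 0},{"fingers": 1,"dp": [-0.033,0,0.001],"roll": 0},{"fingers": 1,"dp": [-0.039,0,0.001],"roll": 0},{"fingers": 1,"dp": [-0.042,0,0.001],"roll": 0},{"fingers": 1,"dp": [-0.042,0,0.001],"roll": 0}])

```text
clock: 14.12
eef_pos: [0.6136, -0.0548, 0.0457]
tcp_rot: [[-0.981, 0.195, 0.002], [0.195, 0.981, -0.0], [-0.002, 0.0, -1.0]]
force: [-1.3, -0.1, 3.3]
grip_width: 0.0467
grasp_force: 86.2
```

apply_moves(targets=[{"fingers": 1,"dp": [-0.003,0,0],"roll": 0},{"fingers": 1,"dp": [-0.006,0,0],"roll": 0},{"fingers": 1,"dp": [-0.009,0,0],"roll": 0},{"fingers": 1,"dp": [-0.013,0,0],"roll": 0},{"fingers": 1,"dp": [-0.017,0,0],"roll": 0},{"fingers": 1,"dp": [-0.021,0,0],"roll": 0},{"fingers": 1,"dp": [-0.021,0,0],"roll": 0}])

```text
clock: 14.7
eef_pos: [0.6342, -0.0589, 0.0457]
tcp_rot: [[-0.981, 0.195, 0.002], [0.195, 0.981, -0.0], [-0.002, 0.0, -1.0]]
force: [-1.7, 0.2, 4.4]
grip_width: 0.0471
grasp_force: 86.3
```

apply_moves(targets=[{"fingers": 0.2,"dp": [0,0,0],"roll": 0},{"fingers": 0.2,"dp": [0,0,0],"roll": 0},{"fingers": 0.2,"dp": [0,0,0],"roll": 0},{"fingers": 0.2,"dp": [0,0,-0.02],"roll": 0},{"fingers": 0.2,"dp": [0.01,0,-0.04],"roll": 0},{"fingers": 1,"dp": [0.04,0,-0.04],"roll": 0},{"fingers": 1,"dp": [0.075,0,-0.04],"roll": 0},{"fingers": 1,"dp": [0.08,0,-0.04],"roll": 0},{"fingers": 1,"dp": [0.08,0,-0.04],"roll": 0},{"fingers": 1,"dp": [0.08,0,-0.04],"roll": 0}])

```text
clock: 15.53
eef_pos: [0.5556, -0.0432, 0.085]
tcp_rot: [[-0.981, 0.195, 0.002], [0.195, 0.981, -0.0], [-0.002, 0.0, -1.0]]
force: [0.5, 0.0, -0.6]
grip_width: 0.0076
grasp_force: 0.0
```

```bash
python3 - <<'E'
from h import *
plan(g(-.110,0,.036),168.6); plan(g(-.080,0,.036),168.6); plan(g(-.022,0,.036),168.6); print(env.get_obs()['grip_width'])
E
```

```text
dp [-0.0, 0.0005, 0.049] roll 0.03 yaw0 168.7 clock 15.53
dp [-0.03, 0.0004, 0.049] roll 0.03 yaw0 168.7 clock 15.53
dp [-0.088, 0.0003, 0.0491] roll 0.03 yaw0 168.7 clock 15.53
0.007618715650740726
```

apply_moves(targets=[{"fingers": 1,"dp": [0,0,0.03],"roll": 0},{"fingers": 1,"dp": [0,0,0.048],"roll": 0},{"fingers": 1,"dp": [-0.008,0,0.048],"roll": 0},{"fingers": 1,"dp": [-0.016,0,0.048],"roll": 0},{"fingers": 1,"dp": [-0.024,0,0.048],"roll": 0},{"fingers": 1,"dp": [-0.032,0,0.048],"roll": 0},{"fingers": 1,"dp": [-0.04,0,0.048],"roll": 0},{"fingers": 1,"dp": [-0.048,0,0.048],"roll": 0},{"fingers": 1,"dp": [-0.056,0,0.048],"roll": 0},{"fingers": 1,"dp": [-0.06,0,0.048],"roll": 0}])

```text
clock: 16.37
eef_pos: [0.615, -0.0551, 0.0372]
tcp_rot: [[-0.981, 0.195, 0.001], [0.195, 0.981, -0.0], [-0.001, 0.0, -1.0]]
force: [-5.8, 0.9, 4.0]
grip_width: -0.0
grasp_force: 2.9
```

apply_moves(targets=[{"fingers": 1,"dp": [-0.006,0,0],"roll": 0},{"fingers": 1,"dp": [-0.012,0,0],"roll": 0},{"fingers": 1,"dp": [-0.018,0,0],"roll": 0},{"fingers": 1,"dp": [-0.023,0,0],"roll": 0},{"fingers": 1,"dp": [-0.026,0,0],"roll": 0},{"fingers": 1,"dp": [-0.026,0,0],"roll": 0}])

```text
clock: 16.87
eef_pos: [0.6399, -0.0601, 0.0367]
tcp_rot: [[-0.981, 0.196, 0.001], [0.196, 0.981, -0.0], [-0.001, 0.0, -1.0]]
force: [-0.5, 1.2, -0.1]
grip_width: 0.0004
grasp_force: 0.0
```

```bash
python3 - <<'E'
from h import *
plan(g(-.022,0,.036),168.6)
s=snap('scene','s6'); a=s['color'][210:310,270:370,::-1]
for X in (.05,.08,.09,.1,.108): print(X,proj(s,g(X,-.028,.036)).round(1),proj(s,g(X,.028,.036)).round(1))
b=snap('side','d6')['color'][200:280,295:415,::-1]
cv2.imwrite('pics/m6.png',np.hstack([cv2.resize(a,(400,400),interpolation=cv2.INTER_CUBIC),cv2.resize(b,(400,400))]))
E
```

```text
dp [-0.0021, 0.0003, 0.0007] roll 0.03 yaw0 168.7 clock 16.87
0.05 [310.9 265.5] [334.7 262.4]
0.08 [313.1 275.8] [337.4 272.5]
0.09 [313.8 279.3] [338.3 276. ]
0.1 [314.6 282.9] [339.2 279.5]
0.108 [315.2 285.8] [340.  282.4]
```

```bash
python3 - <<'E'
from h import *
s=ld('s6'); G=s['color'].mean(2).astype(np.float32)
for y in(-.012,0,.012):
    P=np.array([proj(s,g(x,y,.036)) for x in np.arange(.044,.125,.004)],np.float32)
    print(y,cv2.remap(G,P[:,0].copy(),P[:,1].copy(),1).ravel().astype(int).tolist())
E
```

```text
-0.012 [125, 125, 125, 124, 124, 125, 125, 122, 94, 105, 162, 155, 126, 124, 123, 121, 98, 111, 156, 161, 158]
0 [94, 85, 52, 45, 51, 87, 121, 126, 126, 126, 126, 128, 124, 123, 123, 121, 94, 92, 129, 141, 158]
0.012 [124, 124, 122, 120, 122, 126, 126, 125, 112, 109, 125, 134, 126, 124, 123, 121, 95, 93, 113, 115, 115]
```

View pics/m6.png

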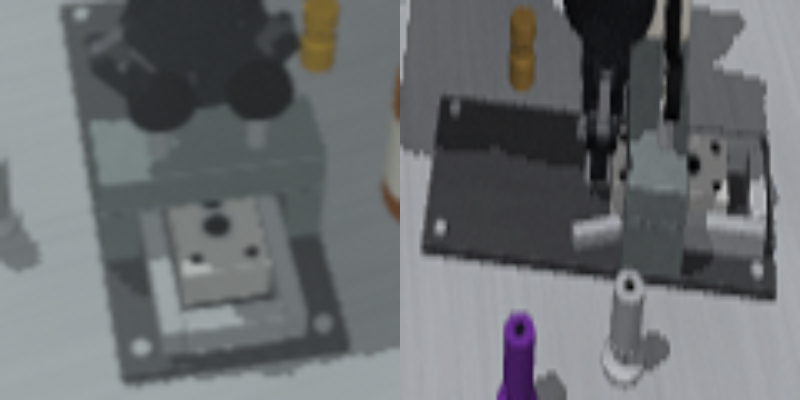

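The view shows the plate under the bridge, square in the lane. Its front end is at about crop row 270 (x ≈ 88 mm), so it needs about 20 mm more. This interface can't tilt the tool, so I'll finish from behind the bridge by taking the plate's exposed front end and drawing it against the stop.

apply_moves(targets=[{"fingers": 1,"dp": [0.015,0,0],"roll": 0},{"fingers": 1,"dp": [0.02,0,-0.03],"roll": 0},{"fingers": 1,"dp": [0.02,0,-0.065],"roll": 1.4},{"fingers": 1,"dp": [0.02,0,-0.1],"roll": 2.8},{"fingers": 0.5,"dp": [0.02,0,-0.135],"roll": 4.2},{"fingers": 0.2,"dp": [0.02,0,-0.17],"roll": 5.6},{"fingers": 0.2,"dp": [0.01,0,-0.175],"roll": 7},{"fingers": 0.2,"dp": [-0.01,0,-0.175],"roll": 8.4},{"fingers": 0.2,"dp": [-0.03,0,-0.175],"roll": 9.8},{"fingers": 0.2,"dp": [-0.05,0,-0.175],"roll": 11.2}])

```text
clock: 17.8
eef_pos: [0.6889, -0.0698, 0.212]
tcp_rot: [[-0.381, 0.925, 0.001], [0.925, 0.381, -0.0], [-0.001, 0.001, -1.0]]
force: [0.0, 0.5, -0.3]
grip_width: 0.0681
grasp_force: 0.0
```

apply_moves(targets=[{"fingers": 0.2,"dp": [0,0,0],"roll": 1.4},{"fingers": 0.2,"dp": [0,0,0],"roll": 2.8},{"fingers": 0.2,"dp": [0,0,0],"roll": 4.2},{"fingers": 0.2,"dp": [0,0,0],"roll": 5.6},{"fingers": 0.2,"dp": [0,0,0],"roll": 7},{"fingers": 0.2,"dp": [0,0,0],"roll": 8.4},{"fingers": 0.2,"dp": [0,0,0],"roll": 9.8},{"fingers": 0.2,"dp": [0,0,0],"roll": 11.2},{"fingers": 0.2,"dp": [0,0,0],"roll": 12.6},{"fingers": 0.2,"dp": [0,0,0],"roll": 14}])

```text
clock: 18.63
eef_pos: [0.6882, -0.0697, 0.2114]
tcp_rot: [[0.739, 0.674, 0.001], [0.674, -0.739, -0.0], [0.0, 0.001, -1.0]]
force: [-0.7, -0.3, -0.4]
grip_width: 0.0683
grasp_force: 0.0
```

apply_moves(targets=[{"fingers": 0.2,"dp": [0,0,0],"roll": 1.4},{"fingers": 0.2,"dp": [0,0,0],"roll": 2.8},{"fingers": 0.2,"dp": [0,0,0],"roll": 4.2},{"fingers": 0.2,"dp": [0,0,0],"roll": 5.6},{"fingers": 0.2,"dp": [0,0,0],"roll": 7},{"fingers": 0.2,"dp": [0,0,0],"roll": 8.4},{"fingers": 0.2,"dp": [0,0,0],"roll": 9.8},{"fingers": 0.2,"dp": [0,0,0],"roll": 10.8},{"fingers": 0.2,"dp": [0,0,0],"roll": 10.8}])

```text
clock: 19.38
eef_pos: [0.6881, -0.0697, 0.2114]
tcp_rot: [[0.98, -0.2, 0.001], [-0.2, -0.98, -0.0], [0.001, -0.0, -1.0]]
force: [-0.3, 0.7, -0.3]
grip_width: 0.0681
grasp_force: 0.0
```

```bash
python3 - <<'E'
from h import *
plan(g(.085,0,.2),-11.4); o=env.get_obs(); print(o['eef_pos'],o['grip_width'],o['joint_positions'].round(2))
E
```

```text
dp [0.0599, -0.0004, 0.0114] roll -0.02 yaw0 -11.5 clock 19.38
[ 0.68814509 -0.06972606  0.21138075] 0.06809203532222183 [-0.15  0.65  1.1  -0.    1.39  1.62]
```

apply_moves(targets=[{"fingers": 0.2,"dp": [0.03,0,0],"roll": 0},{"fingers": 0.2,"dp": [0.062,0,0],"roll": 0},{"fingers": 0.2,"dp": [0.062,0,0.02],"roll": 0},{"fingers": 0.2,"dp": [0.062,0,0.05],"roll": 0},{"fingers": 0.2,"dp": [0.062,0,0.08],"roll": 0},{"fingers": 0.2,"dp": [0.062,0,0.105],"roll": 0},{"fingers": 0.2,"dp": [0.062,0,0.125],"roll": 0},{"fingers": 0.2,"dp": [0.062,0,0.14],"roll": 0},{"fingers": 0.2,"dp": [0.062,0,0.15],"roll": 0},{"fingers": 0.2,"dp": [0.062,0,0.15],"roll": 0}])

```text
clock: 20.22
eef_pos: [0.7483, -0.0817, 0.0592]
tcp_rot: [[0.981, -0.194, -0.003], [-0.194, -0.981, 0.0], [-0.003, 0.0, -1.0]]
force: [-0.5, 0.5, -0.4]
grip_width: 0.0683
grasp_force: 0.0
```

```bash
python3 - <<'E'
from h import *
plan(g(.087,0,.048),-11.4)
E
```

```text
dp [0.0006, -0.0001, 0.0112] roll 0.04 yaw0 -11.2 clock 20.22
```

apply_moves(targets=[{"fingers": 0.2,"dp": [0,0,0.006],"roll": 0},{"fingers": 0.2,"dp": [0,0,0.011],"roll": 0},{"fingers": 0.2,"dp": [0,0,0.011],"roll": 0},{"fingers": 1,"dp": [0,0,0.011],"roll": 0},{"fingers": 1,"dp": [0,0,0.011],"roll": 0},{"fingers": 1,"dp": [0,0,0.011],"roll": 0},{"fingers": 1,"dp": [0,0,0.011],"roll": 0}], squeeze=40)

```text
clock: 20.8
eef_pos: [0.7493, -0.0818, 0.0518]
tcp_rot: [[0.981, -0.195, 0.001], [-0.195, -0.981, -0.0], [0.001, -0.0, -1.0]]
force: [-3.2, 1.6, 5.2]
grip_width: 0.0446
grasp_force: 39.9
```

apply_moves(targets=[{"fingers": 1,"dp": [0.004,0,0],"roll": 0},{"fingers": 1,"dp": [0.008,0,0],"roll": 0},{"fingers": 1,"dp": [0.012,0,0],"roll": 0},{"fingers": 1,"dp": [0.015,0,0],"roll": 0},{"fingers": 1,"dp": [0.015,0,0],"roll": 0}])

```text
clock: 21.22
eef_pos: [0.7641, -0.0847, 0.0518]
tcp_rot: [[0.981, -0.195, 0.001], [-0.195, -0.981, -0.0], [0.001, -0.0, -1.0]]
force: [-4.0, 1.7, 7.1]
grip_width: 0.0446
grasp_force: 40.3
```

```bash
cat > chk.py <<'E'
from h import *
s=snap('scene','s7'); G=s['color'].mean(2).astype(np.float32)
for y in(-.012,0,.012):
    P=np.array([proj(s,g(x,y,.036)) for x in np.arange(.044,.125,.004)],np.float32)
    print(y,cv2.remap(G,P[:,0].copy(),P[:,1].copy(),1).ravel().astype(int).tolist())
o=env.get_obs();print(o['clock'],o['grip_width'],o['force'])
E
python3 chk.py
```

```text
-0.012 [50, 49, 48, 49, 49, 50, 51, 65, 104, 147, 171, 164, 135, 150, 175, 147, 127, 129, 137, 126, 123]
0 [48, 48, 48, 51, 74, 63, 44, 42, 52, 116, 170, 178, 178, 178, 174, 150, 126, 137, 155, 141, 121]
0.012 [48, 48, 50, 82, 120, 125, 123, 122, 125, 127, 127, 122, 106, 112, 127, 129, 125, 122, 117, 116, 115]
21.2667 0.04452114728828807 [-3.77425036  0.19390213  5.79516654]
```

apply_moves(targets=[{"fingers": 1,"dp": [0.002,0,0],"roll": 0},{"fingers": 1,"dp": [0.004,0,0],"roll": 0},{"fingers": 1,"dp": [0.004,0,0],"roll": 0}])

```text
clock: 21.52
eef_pos: [0.7678, -0.0855, 0.0518]
tcp_rot: [[0.981, -0.195, 0.0], [-0.195, -0.981, 0.0], [0.0, -0.0, -1.0]]
force: [-6.0, 1.4, 6.0]
grip_width: 0.0447
grasp_force: 40.1
```

apply_moves(targets=[{"fingers": 1,"dp": [0.002,0,0],"roll": 0},{"fingers": 1,"dp": [0.003,0,0],"roll": 0},{"fingers": 1,"dp": [0.003,0,0],"roll": 0}])

```text
clock: 21.77
eef_pos: [0.7692, -0.0857, 0.0515]
tcp_rot: [[0.981, -0.195, -0.005], [-0.195, -0.981, 0.001], [-0.005, 0.0, -1.0]]
force: [-22.2, 2.8, 13.7]
grip_width: 0.0444
grasp_force: 42.2
```

Force jumped to 22 N after 20 mm of travel, so the plate is at the stop. Releasing and retreating straight up.

apply_moves(targets=[{"fingers": 1,"dp": [-0.002,0,0],"roll": 0},{"fingers": 0.2,"dp": [-0.002,0,0],"roll": 0},{"fingers": 0.2,"dp": [-0.002,0,0],"roll": 0},{"fingers": 0.2,"dp": [-0.002,0,0],"roll": 0},{"fingers": 0.2,"dp": [-0.002,0,-0.01],"roll": 0},{"fingers": 0.2,"dp": [-0.002,0,-0.04],"roll": 0},{"fingers": 0.2,"dp": [-0.002,0,-0.08],"roll": 0},{"fingers": 0.2,"dp": [-0.002,0,-0.12],"roll": 0},{"fingers": 0.2,"dp": [-0.002,0,-0.15],"roll": 0},{"fingers": 0.2,"dp": [-0.002,0,-0.15],"roll": 0}])

```text
clock: 22.6
eef_pos: [0.7702, -0.086, 0.2103]
tcp_rot: [[0.981, -0.195, 0.012], [-0.195, -0.981, -0.002], [0.012, -0.0, -1.0]]
force: [-0.7, 0.1, 1.2]
grip_width: 0.0683
grasp_force: 0.0
```

```bash
python3 chk.py; python3 - <<'E'
from h import *
c=snap('wrist','w7')
h=c['color'].mean(2).astype(np.float32)
for y in(-.02,.008,.012,.02):
    P=np.array([proj(c,g(x,y,.036),True) for x in np.arange(.06,.125,.003)],np.float32)
    print(y,cv2.remap(h,P[:,0].copy(),P[:,1].copy(),1).ravel().astype(int).tolist())
P=np.array([proj(c,g(.088,y,.036),True) for y in np.arange(-.04,.041,.002)],np.float32)
print('across',cv2.remap(h,P[:,0].copy(),P[:,1].copy(),1).ravel().astype(int).tolist())
# bolt-hole style dark blobs
p0,p1=proj(c,g(.05,.03,.036),True),proj(c,g(.12,-.03,.036),True); print(p0,p1)
m=((h<60)*1).astype(np.uint8); x0,x1=sorted((p0[0],p1[0]));y0,y1=sorted((p0[1],p1[1]))
z=np.zeros_like(m); z[int(y0):int(y1),int(x0):int(x1)]=m[int(y0):int(y1),int(x0):int(x1)]
n,l,st,ce=cv2.connectedComponentsWithStats(z)
for i in range(1,n):
    if st[i,4]>15:
        q=hit(c,*ce[i],.036,True)-np.array(g(0,0,.036)); print(st[i,4],ce[i].round(1),'gauge mm',(np.array([[np.cos(A),np.sin(A)],[-np.sin(A),np.cos(A)]])@q[:2]*1000).round(1))
# plate hole positions on plate from w4
c=ld('w4')
for u,v in((298,133.5),(336,133.5),(298,222),(333.5,222),(316.5,159),(316.5,179)): print((hit(c,u,v,.028,True)[:2]-[.414,-.333])*1000)
E
```

```text
-0.012 [127, 128, 128, 129, 128, 129, 129, 128, 129, 151, 175, 180, 173, 130, 142, 174, 154, 132, 160, 165, 161]
0 [54, 89, 75, 50, 59, 93, 80, 50, 47, 62, 133, 175, 180, 181, 180, 179, 151, 140, 163, 166, 166]
0.012 [124, 127, 128, 127, 128, 135, 154, 161, 173, 176, 180, 180, 176, 159, 158, 178, 155, 136, 159, 166, 161]
22.65 0.06817949503752882 [-1.08085254  0.77725874 -0.80913477]
-0.02 [125, 125, 124, 124, 124, 125, 154, 208, 205, 207, 203, 208, 185, 204, 208, 210, 82, 157, 182, 184, 184, 83]
0.008 [109, 118, 120, 106, 68, 35, 79, 183, 197, 200, 199, 201, 199, 203, 200, 205, 82, 144, 179, 180, 183, 96]
0.012 [127, 123, 172, 177, 176, 186, 201, 204, 205, 203, 205, 206, 185, 208, 205, 205, 82, 159, 179, 179, 185, 99]
0.02 [120, 124, 149, 203, 200, 199, 201, 200, 203, 200, 202, 191, 84, 106, 208, 203, 87, 179, 173, 180, 183, 101]
across [101, 191, 191, 189, 184, 188, 147, 37, 174, 205, 209, 209, 208, 210, 202, 206, 207, 200, 209, 203, 207, 203, 204, 204, 199, 205, 204, 204, 208, 203, 200, 204, 199, 76, 89, 109, 107, 110, 108, 110, 55]
[285.50431204 243.56132685] [344.99350628 178.19841279]
138 [339.5 216.4] gauge mm [ 80.3 -25.6]
20 [287.9 203.6] gauge mm [93.9 26.3]
32 [297.5 200.5] gauge mm [97.1 16.7]
36 [329.8 200.5] gauge mm [ 97.2 -15.5]
167 [313.6 221.6] gauge mm [74.8  0.6]
95 [313.2 237.5] gauge mm [57.1  0.9]
[41.21078024 14.26559251]
[ 39.31451086 -18.09737513]
[-39.21766695  20.16272038]
[-41.18458418 -12.43207756]
[18.04436993 -0.17871117]
[0.22730723 0.85642755]
```

The holes put the plate centre at x ≈ 57 mm, y ≈ 1 mm and square, so it is home. Nothing is held.

```bash
python3 -c "
from h import *
print(env.hand_in())"
```

```text
the job is handed in; nothing more can be done
None
```

The job is handed in: the piston stands in the blue tray and the plate measures home against the end stop (centre at x ≈ 57 mm, y ≈ 1 mm). The last 20 mm was pulled from behind the bridge by the plate's front end rather than pushed, because the moves could not tilt the tool. `hand_in()` returned no verdict.

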